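# Close a litter-sample tin and take the outer lid off alone

### The arm

A 6-joint arm with a two-finger parallel gripper is mounted at the origin on the work surface. World frame = base frame: x ahead of the robot, y to its left, z up, the work surface at z = 0. Lengths are in mm, angles in degrees, forces in N, time in s.
With the tool pointing down it reaches from about 350 to 850 mm from the base axis. Payload 8.1 kg.
Tool frame: the origin (TCP) lies midway between the tips of the shut fingers; the grasp point (between the pads) lies hold_point_z behind it (hold_point_z is the distance from the TCP to the grasp point, in mm); z points along the fingers, x is the direction in which the jaws open and shut, and the axes are right-handed (so a half turn about z gives the same grasp; the last joint's range is limited). The gripper opens to 85 mm and grips with 20 to 120 N. Pads are 22 mm wide; open, the fingers measure 114 mm over their backs; the gripper's body (76 mm by 85 mm) begins 54 mm behind the grasp point. The pads swing forward as they close: fully open they stand 13 mm farther back than shut.
Start: joints at [-77.716, 7.471, 85.268, -0, 87.261, -4.893], TCP at [177.218, -573.236, 231.292] pointing down, gripper open.
Joint ranges: [-169.43, 169.43], [-51.17, 129.36], [1.28, 143.12], [-76.62, 256.62], [0, 156.53], [-152.29, 152.29]. Speed limits (degrees/s): [136.94, 136.94, 159.86, 180, 180, 180].

### API

Orientations are given as [roll, pitch, yaw] about the fixed x, y, z axes, in that order (R = Rz(yaw) Ry(pitch) Rx(roll)).
In Python, from bench import * gives the robot as it stands.
- The arm moves only by the shell command python3 -m pendant 'ROWS' [OPENING] [FORCE]. ROWS is JSON, a list that holds one entry, the list of rows, each a list of 4 numbers: the shift along the tool's x, y, z normalised to -1 to 1, where 1 is 0.02 m, then the turn about the tool's z normalised to -1 to 1, where 1 is 0.08 rad. A call has exactly 10 rows; each row shifts and turns the pose as measured when the row begins, along the tool's axes as they then stand; what a row does not reach is not made up. A row lasts 1/12 s, in which the tool goes at most 41.7 mm and 7.16 degrees, less where a joint would pass 70% of its speed; a pose out of reach is approached as far as the arm can. A call with a number of a shift or a turn outside -1 to 1 is refused whole. A call with a gripper value outside its range is refused whole. OPENING is the gripper's target within -1 to 1 (fully open at 1, half-way at 0, shut at -1), set as the call begins (- or left out, the last holds). The fingers move at their own pace and stop on an object; FORCE is the grip in N (left out, the last holds). Time passes only in rows, so rows that do not move let the fingers close, or fill a call up. It gives the time, the measured TCP pose, the force and the opening at its end, in the units of the state.
- sense(): the state, without advancing time (a new reading comes with each control period).
- snapshot(name): name is "scene" or "top" or "wrist"; returns the picture (480x640x3 uint8, red, green, blue); there is no depth.
- calibration(name): a dict with "mtx" (3x3 intrinsics, pixels), "D" ([k1, k2, p1, p2, k3] as OpenCV has them; the pictures are not rectified), "world_to_cam" (4x4, takes a point from world to camera coordinates); the wrist camera has in their place "hand_eye" (4x4, takes a point from camera to tool coordinates, whose origin is the TCP and whose axes are the tool frame's). Camera axes: x right, y down, z forward; pixel columns grow to the right and rows downward; lengths in mm; the calibration is good to about 2 mm. A picture is of the moment at which its call begins: read the wrist's pose just before it. calibration takes no time and is no camera call.
- hand_in(): hands the job in, once; it reports no verdict.
The state is a dict: "time": time; "joint_pos": joint angles; "qd": joint speeds; "joint_efforts": joint torques, N m; "tool_pos": TCP position; "tcp_rot": TCP orientation; "ft_force": force on the tool from outside, world axes, zero at the start; "wrist_torque": the same for the moment, N m; "finger_gap": finger opening in mm.
Only numpy, scipy, OpenCV 4.12 (cv2) and the standard library are available. Lean on these libraries where they do the work, as an engineer would, in place of code of your own. Each camera call takes 0.05 s, during which the arm holds its last target.

### The job

The sorted beach litter in the wide sample tin is to dry under its inner lid only. Take the nested pair of lids as one by the tall knob in the middle, lower it gently onto the tin until the inner lid is fully seated in the mouth, and let go of the knob; do not separate the lids before that. Then take the outer lid by its raised collar and lift it off alone, leaving the inner lid seated and the tin and the things around it where they stand, and finish while still holding the outer lid in the gripper, level and still, at least 10 cm above where it sat.

Things in the scene. Friction and masses are not known exactly. Their poses are not given: they have to be found in the camera images.
- tin: Widest open round tin, plain steel, loose, 0.7 kg, mouth up on the table: outside diameter 120 mm, inside 112, height 70; bottle caps in its lower 45 mm. Origin at the centre of its underside, z up. When the inner lid is home its origin lies 60 mm above this one, on the same axis.
- inner_lid: Steel inner lid, loose, 0.16 kg, at first standing on the table on its plug, under the outer lid. Origin: centre of its underside, z up. Plug 105 mm across (foot 99, chamfered), z 0 to 10 mm, fits the tin's mouth with 3.5 mm play all round; flange 124 mm across, z 10 to 14, rests on the tin's rim; upright central knob rod 17 mm across, z 14 to 73.
- knob_top (a point): Centre of the top of the inner lid's knob rod, 73 mm above that lid's origin. With the lids nested the top 26 mm of the rod stands free above the outer lid's collar; lifting it carries both lids, the outer one riding on the inner one's flange.
- outer_lid: Aluminium outer lid, loose, 0.13 kg, lying unlatched on the inner lid's flange. Origin: on its axis, underside of its plate, z up; nested it is 14 mm above the inner lid's origin. Plate 136 mm across, 3 mm thick, with a 26 mm hole for the rod; skirt 131 mm inside, down to z = -11 mm. About 3.5 mm sideways play on the inner lid.
- collar_top (a point): Centre of the upper rim of the outer lid's collar, its grip: a tube round the hole, 42 mm outside, 26 inside, from the plate's top (3 mm above the outer lid's origin) to this rim (33 mm above it). With the lids nested the rod stands 26 mm above this rim, so the outer lid must rise about 60 mm straight up to clear it.
- small_tin: Bystander: narrow open dark steel cup, about 62 mm in diameter, 85 mm high; too narrow for the lid. Origin at the centre of its underside.
- jar: Bystander: closed glass jar with a white cap, 56 mm in diameter, 75 mm high. Origin at the centre of its underside.
- driftwood: Bystander: dark piece of driftwood about 145 mm long (x from -60 to +85 mm), 36 mm wide, 30 mm high. Origin at the underside, centre of the main piece.
Not all that is in view belongs to the job. Of the things that look like the outer_lid, take the one that is farthest to the robot's left at the start.

How it is judged:
By the outcome, as a careful person would: the job done as asked, in the order asked, and still so for the second after the job is handed in, while the arm keeps its last pose, push and grip.
It also fails if it takes over 48 s, if anything falls off the work surface, if the arm or the gripper's body presses on something with over 40 N, if the wrist force passes 120 N, or if a joint passes its speed limit or range.

## Working session

There is one attempt and no reset: what is moved stays moved. The work goes in short steps, Python scripts to look and compute and a shell command to move; the robot and the scene stay as the last step left them, time stands still between calls to the robot, and variables do not carry over. Pictures are saved under pics/ and viewed, and the job is handed in when it is done.

```bash
ls; mkdir -p pics
python3 - <<'E'
from bench import *
import cv2
s=sense(); print(s)
for n in("scene","top","wrist"):
    cv2.imwrite(f"pics/{n}0.png",snapshot(n)[:,:,::-1]); c=calibration(n); print(n,c)
E
```

```text
pics
{'time': 0.0, 'joint_pos': array([-7.77172580e+01,  7.51506513e+00,  8.53308685e+01, -6.58588702e-04,
        8.72605160e+01, -4.89523019e+00]), 'qd': array([-0.06660551, -0.02323754, -0.02110056,  0.03374774,  0.11675292,
        0.03579088]), 'joint_efforts': array([-1.20564542e-03, -5.69389772e+01, -5.00559533e+01, -6.52404342e-04,
        1.43949120e-02, -1.70084064e-06]), 'tool_pos': array([ 177.08154291, -572.69213409,  230.22964109]), 'tcp_rot': array([-1.79991572e+02,  1.06117486e-01, -7.28219879e+01]), 'ft_force': array([0.47181734, 0.38179931, 1.10912294]), 'wrist_torque': array([ 0.02969601, -0.03890253,  0.02157148]), 'finger_gap': 85.06751311679682}
scene {'mtx': array([[535.26196079,   0.        , 326.96094514],
       [  0.        , 535.26196079, 233.16154793],
       [  0.        ,   0.        ,   1.        ]]), 'D': array([-0.14972353,  0.        ,  0.        ,  0.        ,  0.        ]), 'world_to_cam': array([[ 8.39209129e-01,  5.43573744e-01,  1.59882113e-02,
        -4.64057248e+02],
       [ 4.52609866e-01, -6.81870809e-01, -5.74627278e-01,
        -2.06746
[... 687 characters left out ...]
83011e+03],
       [ 0.00000000e+00,  0.00000000e+00,  0.00000000e+00,
         1.00000000e+00]])}
wrist {'mtx': array([[341.29560595,   0.        , 320.11003309],
       [  0.        , 341.29560595, 238.61447007],
       [  0.        ,   0.        ,   1.        ]]), 'D': array([-0.02564932,  0.        ,  0.        ,  0.        ,  0.        ]), 'hand_eye': array([[ 9.99998701e-01, -1.19698830e-03,  1.07929001e-03,
        -2.53344123e-01],
       [ 7.85930965e-04,  9.46790911e-01,  3.21848340e-01,
        -8.26712172e+01],
       [-1.40711067e-03, -3.21847074e-01,  9.46790622e-01,
        -1.42831408e+02],
       [ 0.00000000e+00,  0.00000000e+00,  0.00000000e+00,
         1.00000000e+00]])}
```

View pics/scene0.png

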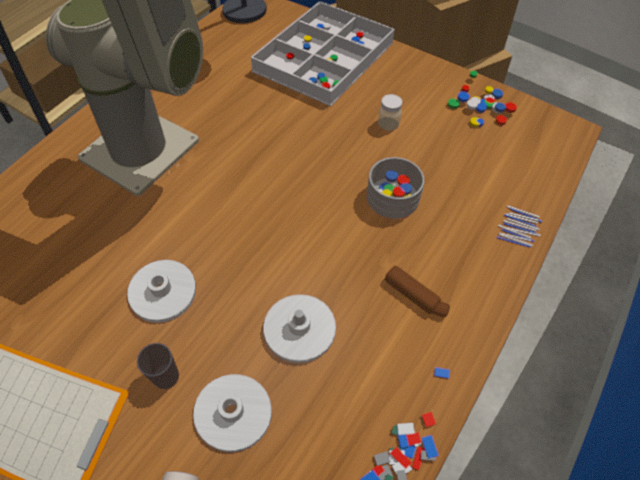

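View pics/top0.png

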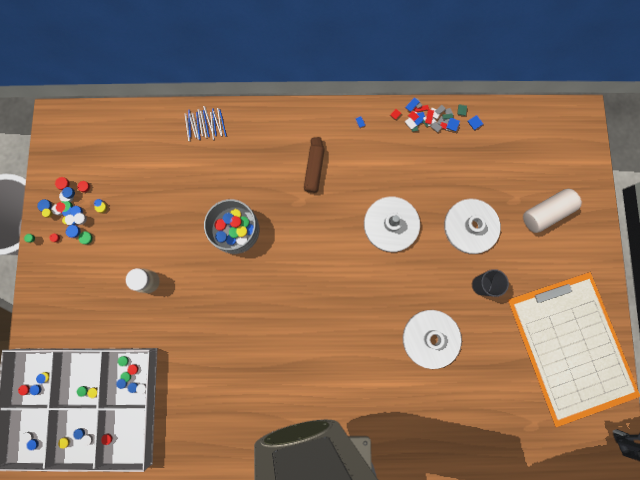

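Candidates for the outer lid, by top-image pixel: (392,224) with a rod standing in its collar, (473,226) and (432,339), both with empty-looking collars. Farthest to the robot's left (+y is image-left) is (392,224), and it is the one with the knob. I'll check it in a close crop.

Run:
```python
import cv2
a=cv2.imread('pics/top0.png')
c1=cv2.resize(a[185:265,352:432],None,fx=5,fy=5,interpolation=cv2.INTER_CUBIC)
c2=cv2.resize(a[185:265,190:270],None,fx=5,fy=5,interpolation=cv2.INTER_CUBIC)
b=cv2.imread('pics/scene0.png')
c3=cv2.resize(b[285:365,260:340],None,fx=5,fy=5,interpolation=cv2.INTER_CUBIC)
c4=cv2.resize(b[150:220,355:435],(400,350),interpolation=cv2.INTER_CUBIC)
cv2.imwrite('pics/crop1.png',cv2.hconcat([c1,c2])); 
import numpy as np
cv2.imwrite('pics/crop2.png',cv2.hconcat([c3,np.vstack([c4,np.zeros((50,400,3),'uint8')])]))
```

```text
(no output)
```

View pics/crop1.png

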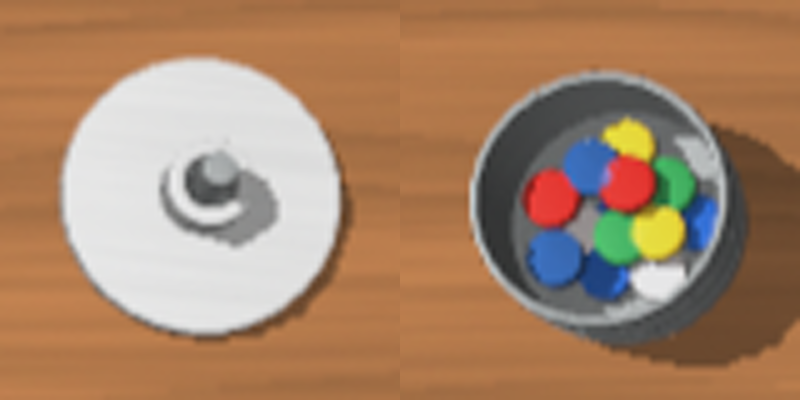

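View pics/crop2.png

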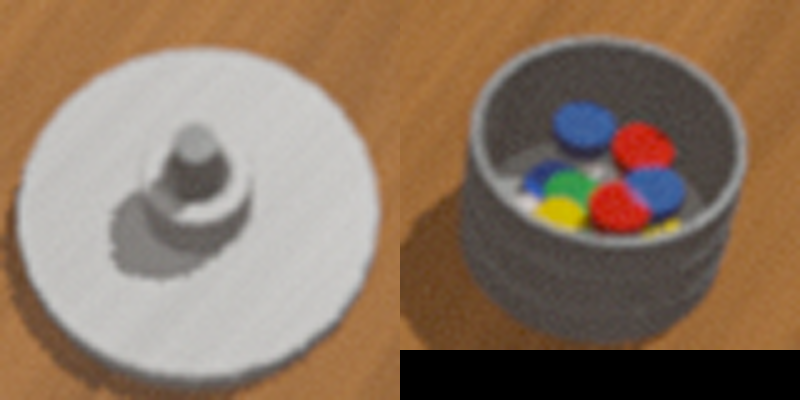

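The crops confirm the choice. The rod top is at top (395.7,218.1) and scene (299,313.3), and the tin rim centre at top (229.6,224.4) and scene (396.5,178).

```bash
cat > h.py <<'E'
from bench import *
import numpy as np, cv2
from scipy.spatial.transform import Rotation as R
def back(cal,W2C,uv,z):
    p=cv2.undistortPoints(np.array([[uv]],float),cal['mtx'],cal['D'])[0,0]
    C2W=np.linalg.inv(W2C); d=C2W[:3,:3]@[p[0],p[1],1]; o=C2W[:3,3]
    return o+d*(z-o[2])/d[2]
def bk(n,uv,z):
    c=calibration(n); return back(c,c['world_to_cam'],uv,z).round(1)
def proj(n,P):
    c=calibration(n);W=c['world_to_cam'];P=np.atleast_2d(np.array(P,float))
    return cv2.projectPoints(P,cv2.Rodrigues(W[:3,:3])[0],W[:3,3],c['mtx'],c['D'])[0][:,0]
def wristW2C(s):
    T=np.eye(4);T[:3,:3]=R.from_euler('xyz',s['tcp_rot'],degrees=True).as_matrix();T[:3,3]=s['tool_pos']
    return np.linalg.inv(T@calibration('wrist')['hand_eye'])
def toolshift(target):
    s=sense(); M=R.from_euler('xyz',s['tcp_rot'],degrees=True).as_matrix()
    return M.T@(np.array(target)-s['tool_pos'])
E
python3 - <<'E'
from h import *
print('rod',bk('top',(395.7,218.1),73),bk('scene',(299,313.3),73))
print('plate',bk('top',(392,223.8),17),bk('scene',(299.6,326.4),17))
print('rim',bk('top',(229.6,224.4),70),bk('scene',(396.5,177.9),70))
print('driftwood',bk('top',(316,140),30),bk('top',(313,190),30),'others',bk('top',(473,226),17),bk('top',(432,339),17),'smalltin',bk('top',(493,282),85),'jar',bk('top',(137,279),75))
E
```

```text
rod [ 600.8 -173.3   73. ] [ 604.8 -174.5   73. ]
plate [ 598.6 -173.6   17. ] [ 604.1 -174.4   17. ]
rim [589.6 209.9  70. ] [595.7 208.2  70. ]
driftwood [809.2   9.6  30. ] [681.2  17.7  30. ] others [ 591.7 -371.2   17. ] [ 323.7 -258.    17. ] smalltin [ 450.7 -384.3   85. ] jar [464.9 415.3  75. ]
```

```bash
python3 -m pendant '[[[0,-1,0,-1],[0,-1,0,-1],[0,-1,0,-1],[0,-1,0,-1],[0,-1,0,-1],[0,-1,0,-1],[0,-1,0,-1],[0,-1,0,-1],[0,-1,0,-1],[0,-1,0,-1]]]' - 60
python3 - <<'E'
from h import *
print(toolshift([602,-174,230])/20, sense()['tcp_rot'])
E
```

```text
time: 0.98
tool_pos: [331.7, -447.9, 225.5]
tcp_rot: [-179.7, 0.4, -25.4]
ft_force: [-0.3, 0.3, -0.6]
finger_gap: 85.6
[  6.34188104 -18.1647772   -0.1740805 ] [-179.6997165     0.41985104  -25.37229105]
```

```bash
python3 -m pendant '[[[0.9,-1,0,-1],[0.9,-1,0,-1],[0.9,-1,0,-1],[0.9,-1,0,-1],[0.9,-1,0,-1],[0.9,-1,0,-0.55],[0.9,-1,0,0],[0.9,-1,0,0],[0.9,-1,0,0],[0.9,-1,0,0]]]'
python3 - <<'E'
from h import *
print(toolshift([602,-204,230])/20, sense()['tcp_rot'])
E
```

```text
time: 1.82
tool_pos: [538.7, -265.0, 222.1]
tcp_rot: [-179.3, 0.5, 1.6]
ft_force: [-0.9, -1.2, -0.2]
finger_gap: 85.2
[ 3.24330076 -2.96380549 -0.38985865] [-179.32024991    0.52924933    1.58629285]
```

```bash
python3 -m pendant '[[[0.9,-1,0,0.2],[0.9,-1,0,0.15],[0.9,-1,0,0],[0.5,-0.5,0,0],[0,-0.3,0,0],[0,0,0,0],[0,0,0,0],[0,0,0,0],[0,0,0,0],[0,0,0,0]]]' -0.2
python3 - <<'E'
from h import *
s=sense();im=snapshot('wrist')[:,:,::-1];cv2.imwrite('pics/w1.png',im);np.save('w1.npy',[*s['tool_pos'],*s['tcp_rot']])
print(s['tool_pos'],s['tcp_rot'])
E
```

```text
time: 2.65
tool_pos: [603.4, -182.1, 219.1]
tcp_rot: [-179.2, 0.9, 0.1]
ft_force: [0.5, -0.2, -0.2]
finger_gap: 33.7
[ 603.44875134 -182.09035578  219.12749632] [-1.79228210e+02  8.55706589e-01  9.56271808e-02]
```

View pics/w1.png

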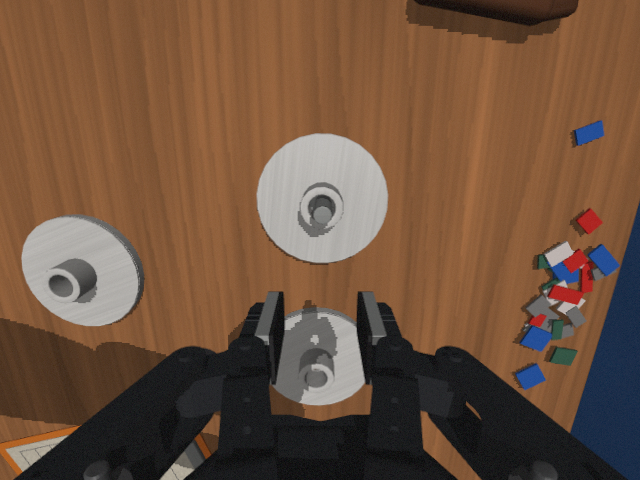

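The centre lid, (322,198) in the wrist image, is the target, with the rod top near (321,214). Next an enlarged crop.

Run:
```python
import cv2
a=cv2.imread('pics/w1.png')
cv2.imwrite('pics/w1c.png',cv2.resize(a[160:250,272:372],None,fx=6,fy=6,interpolation=cv2.INTER_CUBIC))
```

```text
(no output)
```

View pics/w1c.png

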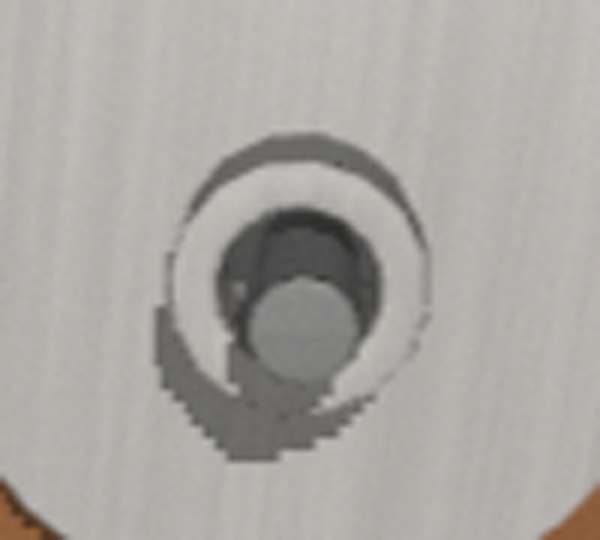

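Run:
```python
from h import *
v=np.load('w1.npy');s=dict(tool_pos=v[:3],tcp_rot=v[3:]);c=calibration('wrist');W=wristW2C(s)
r=back(c,W,(322.2,214.4),73);print(r,back(c,W,(321.6,207.4),47))
t=sense();print(t['tool_pos'],t['tcp_rot'],toolshift([r[0],r[1],111])/20)
```

```text
[ 602.83316841 -173.36778219   73.        ] [ 602.03843279 -173.05226132   47.        ]
[ 603.44754418 -182.24489364  219.16570417] [-1.79234420e+02  8.54401038e-01  7.94738852e-02] [ 0.05054621 -0.37159738  5.41358114]
```

```bash
python3 -m pendant '[[[0,-0.2,1,0],[0,-0.2,1,0],[0,0,1,0],[0,0,1,0],[0,0,0.8,0],[0,0,0.5,0],[0,0,0.3,0],[0,0,0,0],[0,0,0,0],[0,0,0,0]]]' -0.2
python3 - <<'E'
from h import *
s=sense();cv2.imwrite('pics/w2.png',snapshot('wrist')[:,:,::-1])
print(s['tool_pos'],s['tcp_rot'],toolshift([602.8,-173.4,52])/20)
E
```

```text
time: 3.53
tool_pos: [602.0, -179.5, 107.8]
tcp_rot: [-179.5, 0.4, -0.4]
ft_force: [-0.4, -0.5, -0.9]
finger_gap: 33.9
[ 601.96987439 -179.53668581  107.83644109] [-179.45888235    0.43238285   -0.38993919] [ 0.04443065 -0.28634741  2.81527565]
```

View pics/w2.png

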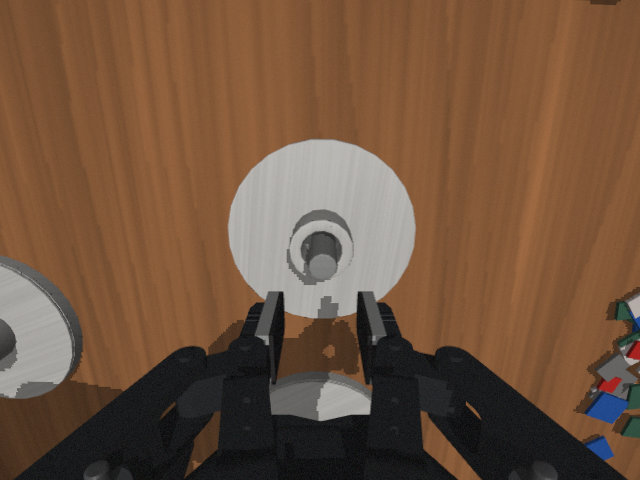

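```bash
python3 - <<'E'
from h import *
print(back(calibration('wrist'),wristW2C(sense()),(322,266.5),73))
E
python3 -m pendant '[[[0,-0.3,0,0],[0,-0.1,0,0],[0,0,0,0],[0,0,0.7,0],[0,0,0.7,0],[0,0,0.5,0],[0,0,0.3,0],[0,0,0,0],[0,0,0,0],[0,0,0,0]]]'
python3 - <<'E'
from h import *
print(toolshift([602.8,-173.4,52])/20,sense()['tcp_rot'])
E
```

```text
[ 602.83543102 -173.77784303   73.        ]
time: 4.42
tool_pos: [603.1, -170.3, 61.1]
tcp_rot: [-179.5, 0.3, -0.4]
ft_force: [-0.6, -0.3, 0.4]
finger_gap: 34.1
[-0.01095679  0.15882581  0.45606387] [-179.52520943    0.25830309   -0.35409696]
```

```bash
python3 -m pendant '[[[0,0.15,0.2,0],[0,0,0.2,0],[0,0,0.06,0],[0,0,0,0],[0,0,0,0],[0,0,0,0],[0,0,0,0],[0,0,0,0],[0,0,0,0],[0,0,0,0]]]'
python3 - <<'E'
from h import *
print(toolshift([602.8,-173.6,52])/20,sense()['tcp_rot'])
cv2.imwrite('pics/w3.png',snapshot('wrist')[:,:,::-1])
E
```

```text
time: 5.25
tool_pos: [604.6, -174.4, 53.3]
tcp_rot: [-179.6, 0.1, -0.4]
ft_force: [0.3, 0.5, 0.0]
finger_gap: 34.0
[-0.08781376 -0.03848252  0.06625547] [-1.79600929e+02  5.78586375e-02 -3.74531192e-01]
```

View pics/w3.png

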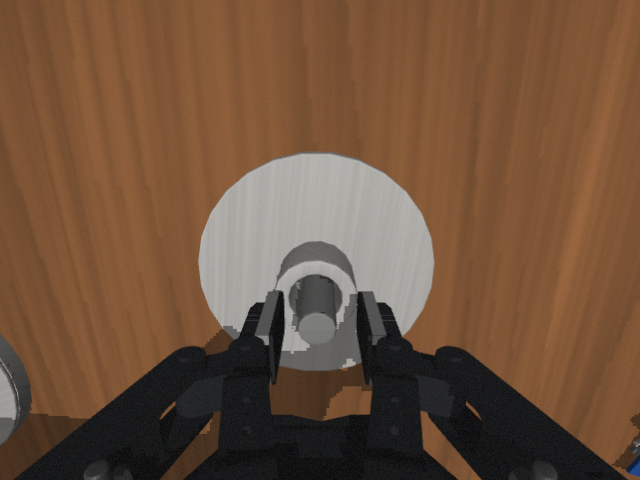

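The rod top (318,329) stands midway between the pads, so I close.

```bash
python3 -m pendant '[[[-0.06,0,0.04,0],[0,0,0,0],[0,0,0,0],[0,0,0,0],[0,0,0,0],[0,0,0,0],[0,0,0,0],[0,0,0,0],[0,0,0,0],[0,0,0,0]]]' -1 70
python3 -m pendant '[[[0,0,-0.1,0],[0,0,-0.2,0],[0,0,-0.4,0],[0,0,-0.7,0],[0,0,-0.8,0],[0,0,-0.8,0],[0,0,-0.8,0],[0,0,-0.6,0],[0,0,-0.2,0],[0,0,0,0]]]'
python3 - <<'E'
from h import *
print(toolshift([593,209,180])/20,sense()['tcp_rot'])
cv2.imwrite('pics/s4.png',snapshot('scene')[:,:,::-1]); cv2.imwrite('pics/w4.png',snapshot('wrist')[:,:,::-1])
E
```

```text
time: 6.13
tool_pos: [603.2, -174.4, 52.7]
tcp_rot: [-179.6, 0.1, -0.4]
ft_force: [-0.3, -0.0, 0.5]
finger_gap: 14.4
time: 6.97
tool_pos: [601.8, -174.4, 152.9]
tcp_rot: [-179.5, 0.2, -0.4]
ft_force: [-0.1, 0.3, -2.5]
finger_gap: 14.5
[ -0.56546458 -19.17863902  -1.19648906] [-179.53860394    0.23249316   -0.36578589]
```

View pics/s4.png

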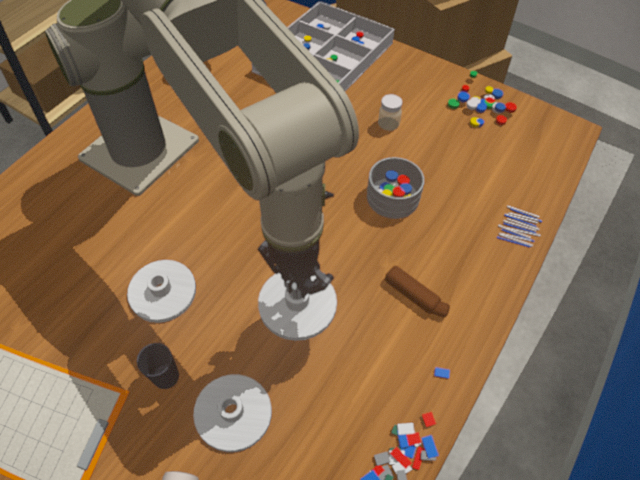

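View pics/w4.png

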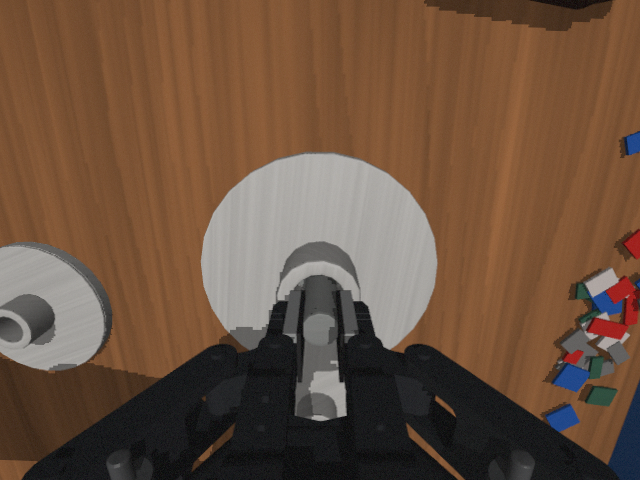

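```bash
python3 -m pendant '[[[0,-0.3,0,0],[0,-0.6,0,0],[0,-0.8,-0.1,0],[0,-0.8,-0.1,0],[0,-0.8,-0.1,0],[0,-0.8,-0.1,0],[0,-0.8,-0.1,0],[0,-0.8,-0.1,0],[0,-0.8,0,0],[0,-0.8,0,0]]]'
python3 -m pendant '[[[0,-0.8,0,0],[0,-0.8,0,0],[0,-0.8,0,0],[0,-0.8,0,0],[0,-0.8,0,0],[0,-0.5,0,0],[0,-0.2,0,0],[0,0,0,0],[0,0,0,0],[0,0,0,0]]]'
python3 - <<'E'
from h import *
s=sense();print(toolshift([593,209,160])/20,sense()['tcp_rot'])
cv2.imwrite('pics/w5.png',snapshot('wrist')[:,:,::-1]);np.save('w5.npy',[*s['tool_pos'],*s['tcp_rot']])
E
```

```text
time: 7.9
tool_pos: [593.9, -15.2, 152.2]
tcp_rot: [-179.2, 1.5, -0.5]
ft_force: [-0.3, -0.4, -3.5]
finger_gap: 14.2
time: 8.73
tool_pos: [585.2, 95.1, 143.3]
tcp_rot: [-179.0, 2.5, -0.1]
ft_force: [-0.9, -1.0, -3.0]
finger_gap: 14.2
[ 0.34854706 -5.70890019 -0.75656225] [-1.79025528e+02  2.54381767e+00 -5.31570589e-02]
```

View pics/w5.png

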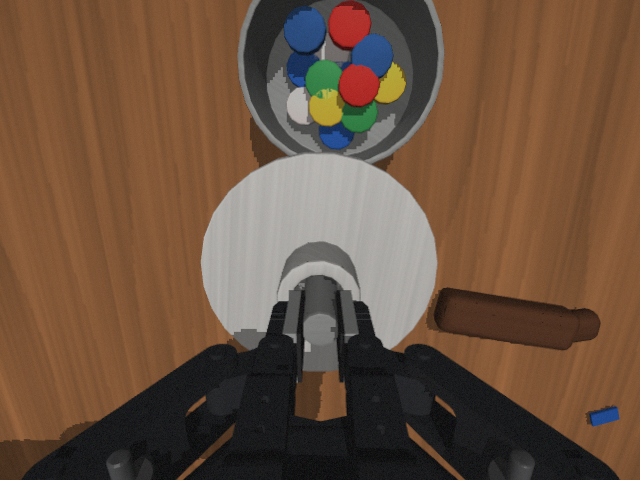

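```bash
cat >> h.py <<'E'
def fitrim(v,L,Rr,B,z=70,r=60,guess=(593,209)):
    """L,Rr: leftmost/rightmost u ; B: lowest v"""
    from scipy.optimize import least_squares
    c=calibration('wrist');W=wristW2C(dict(tool_pos=v[:3],tcp_rot=v[3:]))
    a=np.linspace(0,2*np.pi,360)
    def ex(p):
        P=np.c_[p[0]+r*np.cos(a),p[1]+r*np.sin(a),0*a+z]
        q=cv2.projectPoints(P,cv2.Rodrigues(W[:3,:3])[0],W[:3,3],c['mtx'],c['D'])[0][:,0]
        return np.array([q[:,0].min()-L,q[:,0].max()-Rr,q[:,1].max()-B])
    s=least_squares(ex,guess); return s.x,s.fun
E
python3 - <<'E'
from h import *
print(fitrim(np.load('w5.npy'),238.5,443,164))
a=cv2.imread('pics/w5.png')
cv2.imwrite('pics/w5c.png',cv2.resize(a[0:180,225:465],None,fx=3.3,fy=3.3,interpolation=cv2.INTER_CUBIC))
E
```

```text
(array([592.90968628, 214.452235  ]), array([-2.48840748,  2.36974757,  0.44057948]))
```

View pics/w5c.png

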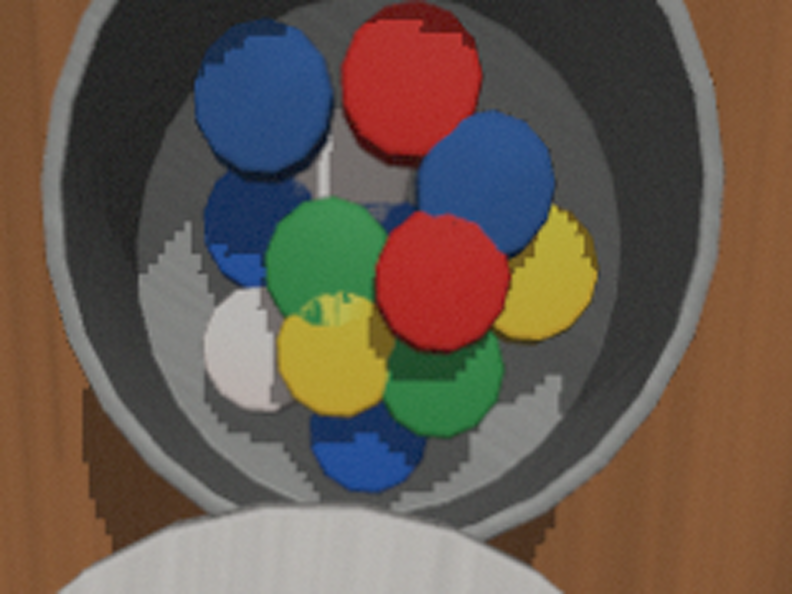

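Run:
```python
from h import *
from scipy.optimize import least_squares
v=np.load('w5.npy');c=calibration('wrist');W=wristW2C(dict(tool_pos=v[:3],tcp_rot=v[3:]))
px=np.array([(43,190),(720,185),(120,430),(645,425),(68,320),(700,310),(520,530),(68,80)])/3.3+[225,0]-.35
P=np.array([back(c,W,p,70)[:2] for p in px])
for rr in (None,60):
    f=lambda q:np.hypot(*(P-q[:2]).T)-(q[2] if rr is None else rr)
    s=least_squares(f,[593,209,60]);print(s.x,s.fun.round(1))
```

```text
[593.18986497 209.51244982  58.87528752] [ 0.8 -0.1 -0.1  0.3 -0.6 -0.3  0.1 -0.2]
[593.43887364 210.91980476  60.        ] [-0.2 -1.6 -0.2 -0.2 -1.1 -1.3  0.1 -1.6]
```

```bash
python3 -m pendant '[[[0.2,-0.5,-0.2,0],[0.2,-1,-0.4,0],[0.1,-1,-0.4,0],[0.1,-1,-0.4,0],[0.1,-1,-0.4,0],[0.1,-0.8,-0.4,0],[0,-0.2,0,0],[0,0,0,0],[0,0,0,0],[0,0,0,0]]]'
python3 - <<'E'
from h import *
print(toolshift([593,208.5,160])/20,sense()['tcp_rot'])
E
```

```text
time: 9.62
tool_pos: [607.6, 205.1, 191.5]
tcp_rot: [-179.0, 2.5, -0.7]
ft_force: [0.1, -0.8, -3.0]
finger_gap: 14.1
[-0.66293357 -0.13384391  1.60883264] [-179.031464      2.45715415   -0.69836378]
```

```bash
python3 -m pendant '[[[-0.4,-0.1,0.2,0],[-0.3,-0.05,0.3,0],[0,0,0.4,0],[0,0,0.4,0],[0,0,0.2,0],[0,0,0,0],[0,0,0,0],[0,0,0,0],[0,0,0,0],[0,0,0,0]]]'
python3 - <<'E'
from h import *
print(toolshift([593,208.5,160])/20,sense()['tcp_rot'])
E
```

```text
time: 10.45
tool_pos: [590.9, 202.8, 155.8]
tcp_rot: [-179.2, 2.7, -1.1]
ft_force: [0.8, -0.5, -2.9]
finger_gap: 14.4
[ 0.09093694 -0.28848066 -0.21162683] [-179.20161327    2.74711342   -1.05437411]
```

```bash
python3 -m pendant '[[[0,0,-1,0],[0,0,-1,0],[0,0,-1,0],[0,0,0,0],[0,0,0,0],[0,0,0,0],[0,0,0,0],[0,0,0,0],[0,0,0,0],[0,0,0,0]]]'
python3 -m pendant '[[[0.1,-0.1,0.8,0],[0,-0.1,0.8,0],[0,0,0.8,0],[0,0,0,0],[0,0,0,0],[0,0,0,0],[0,0,0,0],[0,0,0,0],[0,0,0,0],[0,0,0,0]]]'
python3 - <<'E'
from h import *
print(toolshift([593,208.5,160])/20,sense()['tcp_rot'])
E
```

```text
time: 11.28
tool_pos: [592.4, 201.9, 213.1]
tcp_rot: [-179.3, 3.0, -1.0]
ft_force: [0.3, 0.5, -2.6]
finger_gap: 14.5
time: 12.12
tool_pos: [592.4, 206.6, 164.9]
tcp_rot: [-179.3, 3.0, -1.0]
ft_force: [-0.3, -0.6, -3.3]
finger_gap: 14.2
[ 0.04309357 -0.09451455  0.24308126] [-179.26756193    2.97413331   -1.03770091]
```

```bash
python3 -m pendant '[[[1,0,-0.1,0],[1,0,-0.1,0],[1,0,-0.1,0],[0,0,0,0],[0,0,0,0],[0,0,0,0],[0,0,0,0],[0,0,0,0],[0,0,0,0],[0,0,0,0]]]'
python3 -m pendant '[[[-1,0,0.1,0],[-1,0,0.1,0],[-1,0,0.1,0],[0,0,0,0],[0,0,0,0],[0,0,0,0],[0,0,0,0],[0,0,0,0],[0,0,0,0],[0,0,0,0]]]'
python3 - <<'E'
from h import *
print(toolshift([593,208.5,160])/20,sense()['tcp_rot'])
E
```

```text
time: 12.95
tool_pos: [653.2, 206.0, 170.8]
tcp_rot: [-179.2, 2.9, -1.0]
ft_force: [0.8, -0.1, -2.9]
finger_gap: 14.5
time: 13.78
tool_pos: [591.5, 207.2, 168.0]
tcp_rot: [-179.2, 2.7, -1.0]
ft_force: [-0.1, 0.3, -3.3]
finger_gap: 14.4
[ 0.09348707 -0.06282703  0.3988329 ] [-179.19707743    2.74615955   -0.96964616]
```

Run:
```python
from h import *
for i in range(6):
    s=sense(); print(s['time'],s['tool_pos'].round(2),s['tcp_rot'].round(2),s['joint_pos'].round(2)); im=snapshot('wrist')
cv2.imwrite('pics/w6.png',im[:,:,::-1]); cv2.imwrite('pics/s6.png',snapshot('scene')[:,:,::-1])
```

```text
13.7833 [591.49 207.16 168.04] [-179.2     2.75   -0.97] [13.75 15.83 82.47  1.48 84.16 14.56]
13.8333 [591.51 207.08 168.03] [-179.2     2.74   -0.97] [13.75 15.82 82.47  1.48 84.15 14.56]
13.8833 [591.35 207.13 167.93] [-179.2     2.76   -0.97] [13.76 15.82 82.49  1.48 84.15 14.56]
13.9333 [591.21 207.1  167.88] [-179.2     2.77   -0.97] [13.76 15.81 82.51  1.48 84.16 14.56]
13.9833 [591.1  207.12 167.84] [-179.21    2.77   -0.96] [13.76 15.8  82.52  1.48 84.16 14.56]
14.0333 [591.02 207.15 167.88] [-179.21    2.77   -0.96] [13.76 15.79 82.53  1.48 84.16 14.56]
```

View pics/w6.png

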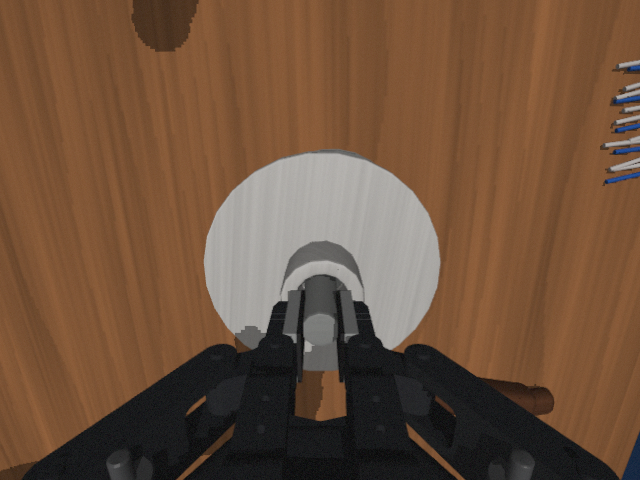

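View pics/s6.png

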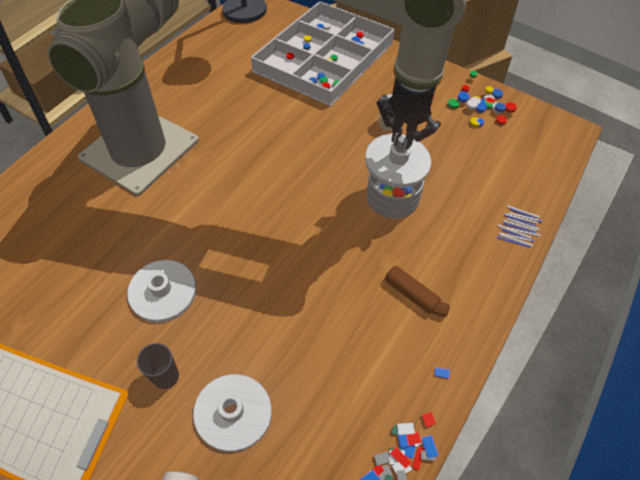

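```bash
cat >> h.py <<'E'
def lidorg(dy=-1.0,dz=52.7):
    s=sense();M=R.from_euler('xyz',s['tcp_rot'],degrees=True).as_matrix()
    return s['tool_pos']+M@np.array([0,dy,dz])
E
python3 - <<'E'
from h import *
H=calibration('wrist')['hand_eye'];c=calibration('wrist')
for uv in[(319.5,328.5),(319.5,326)]:
    p=cv2.undistortPoints(np.array([[uv]],float),c['mtx'],c['D'])[0,0];d=H[:3,:3]@[p[0],p[1],1];o=H[:3,3];print(o+d*(-20.3-o[2])/d[2])
print(lidorg(),sense()['tcp_rot'])
a=cv2.imread('pics/w6.png')
cv2.imwrite('pics/w6c.png',cv2.resize(a[230:370,260:380],None,fx=4,fy=4,interpolation=cv2.INTER_CUBIC))
E
```

```text
[ -0.5844394  -1.591381  -20.3      ]
[ -0.58268905  -2.80455209 -20.3       ]
[588.40558043 208.89953873 115.22541924] [-179.20583752    2.77741647   -0.96077064]
```

View pics/w6c.png

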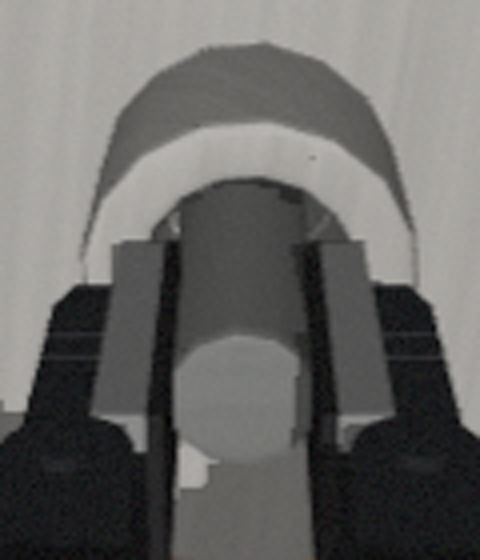

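```bash
python3 -m pendant '[[[0.25,0,0.8,0],[0,0,0.8,0],[0,0,0.4,0],[0,0,0,0],[0,0,0,0],[0,0,0,0],[0,0,0,0],[0,0,0,0],[0,0,0,0],[0,0,0,0]]]'
python3 - <<'E'
from h import *
print(lidorg(),sense()['tcp_rot'])
E
```

```text
time: 14.97
tool_pos: [596.2, 208.3, 131.0]
tcp_rot: [-179.1, 2.5, -0.9]
ft_force: [-0.3, 0.0, -4.0]
finger_gap: 14.4
[593.93945639 210.15835835  78.35345372] [-179.11891227    2.45243349   -0.93902404]
```

```bash
python3 -m pendant '[[[0,0,0.3,0],[0,0,0.2,0],[0,0,0,0],[0,0,0,0],[0,0,0,0],[0,0,0,0],[0,0,0,0],[0,0,0,0],[0,0,0,0],[0,0,0,0]]]'
python3 - <<'E'
from h import *
print(lidorg(),sense()['tcp_rot'])
cv2.imwrite('pics/s7.png',cv2.resize(snapshot('scene')[80:240,320:480,::-1],None,fx=3.5,fy=3.5,interpolation=cv2.INTER_CUBIC))
E
```

```text
time: 15.8
tool_pos: [596.0, 208.6, 120.6]
tcp_rot: [-179.1, 2.4, -0.9]
ft_force: [-0.7, 0.3, -2.7]
finger_gap: 13.9
[593.86435857 210.45775912  67.98623469] [-179.10282009    2.3968286    -0.93652779]
```

View pics/s7.png

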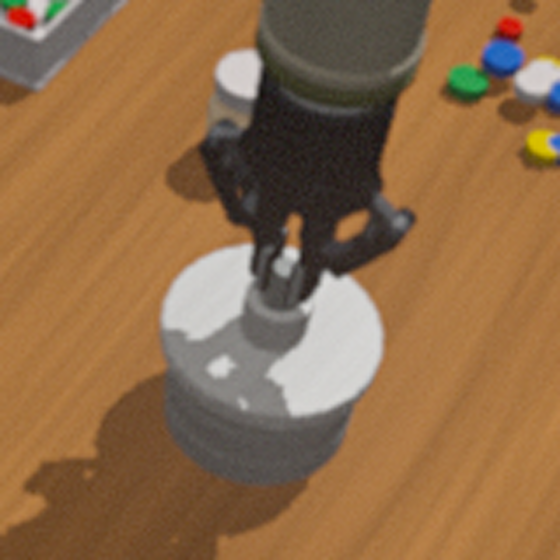

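```bash
python3 -m pendant '[[[-0.03,0,0.15,0],[0,0,0.1,0],[0,0,0.05,0],[0,0,0,0],[0,0,0,0],[0,0,0,0],[0,0,0,0],[0,0,0,0],[0,0,0,0],[0,0,0,0]]]'
python3 - <<'E'
from h import *
print(lidorg(),sense()['tcp_rot'],sense()['wrist_torque'])
E
```

```text
time: 16.68
tool_pos: [595.4, 208.9, 114.9]
tcp_rot: [-179.1, 2.3, -0.9]
ft_force: [-0.7, -0.3, -2.7]
finger_gap: 14.5
[593.2898953  210.76247512  62.22660251] [-179.08446802    2.34366539   -0.93312564] [-0.00087565 -0.03003623 -0.04589896]
```

```bash
python3 -m pendant '[[[0,0,0.1,0],[0,0,0,0],[0,0,0,0],[0,0,0.05,0],[0,0,0,0],[0,0,0,0],[0,0,0,0],[0,0,0,0],[0,0,0,0],[0,0,0,0]]]'
python3 - <<'E'
from h import *
print(lidorg(),sense()['tcp_rot'],sense()['wrist_torque'])
E
```

```text
time: 17.52
tool_pos: [596.2, 209.6, 114.5]
tcp_rot: [-179.0, 2.2, -0.9]
ft_force: [-1.8, 0.8, 1.0]
finger_gap: 14.5
[594.18701416 211.56816241  61.83937827] [-179.01385971    2.19114902   -0.91180934] [-0.01610671  0.19494996 -0.05789603]
```

```bash
python3 -m pendant '[[[0,0,0.1,0],[0,0,0,0],[0,0,0.1,0],[0,0,0,0],[0,0,0,0],[0,0,0,0],[0,0,0,0],[0,0,0,0],[0,0,0,0],[0,0,0,0]]]'
python3 - <<'E'
from h import *
print(lidorg(),sense()['tcp_rot'],sense()['wrist_torque'])
cv2.imwrite('pics/s8.png',cv2.resize(snapshot('scene')[80:240,320:480,::-1],None,fx=3.5,fy=3.5,interpolation=cv2.INTER_CUBIC))
E
```

```text
time: 18.35
tool_pos: [597.0, 210.2, 114.4]
tcp_rot: [-179.0, 2.0, -0.9]
ft_force: [-2.9, -0.5, 2.9]
finger_gap: 14.6
[595.15037598 212.14995428  61.75543254] [-178.96095518    2.02567461   -0.90658705] [-0.09857099  0.42248854 -0.04599471]
```

View pics/s8.png

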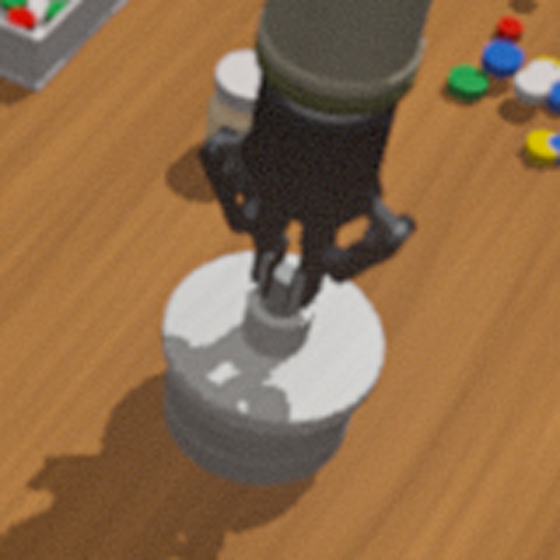

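```bash
python3 -m pendant '[[[0,0,0,0],[0,0,0,0],[0,0,0,0],[0,0,0,0],[0,0,0,0],[0,0,0,0],[0,0,0,0],[0,0,0,0],[0,0,0,0],[0,0,0,0]]]' -0.2 40
python3 - <<'E'
from h import *
s=sense();print(s['tool_pos'],s['tcp_rot'],s['wrist_torque'],s['ft_force'])
np.save('w9.npy',[*s['tool_pos'],*s['tcp_rot']])
cv2.imwrite('pics/w9.png',snapshot('wrist')[:,:,::-1])
cv2.imwrite('pics/s9.png',cv2.resize(snapshot('scene')[80:240,320:480,::-1],None,fx=3.5,fy=3.5,interpolation=cv2.INTER_CUBIC))
E
```

```text
time: 19.23
tool_pos: [598.1, 210.0, 113.4]
tcp_rot: [-179.0, 1.9, -0.9]
ft_force: [-0.3, 0.1, -0.3]
finger_gap: 34.1
[598.09259718 209.99221945 113.37559943] [-178.95119575    1.91238192   -0.9198476 ] [-0.06633537  0.02313482 -0.00454539] [-0.32455425  0.1443682  -0.25521484]
```

View pics/w9.png

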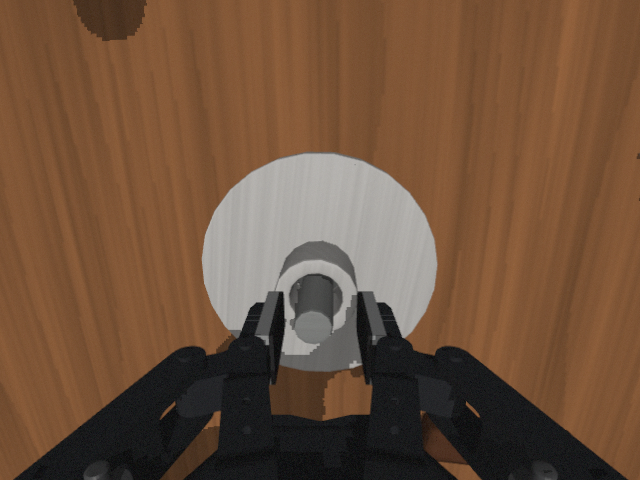

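View pics/s9.png

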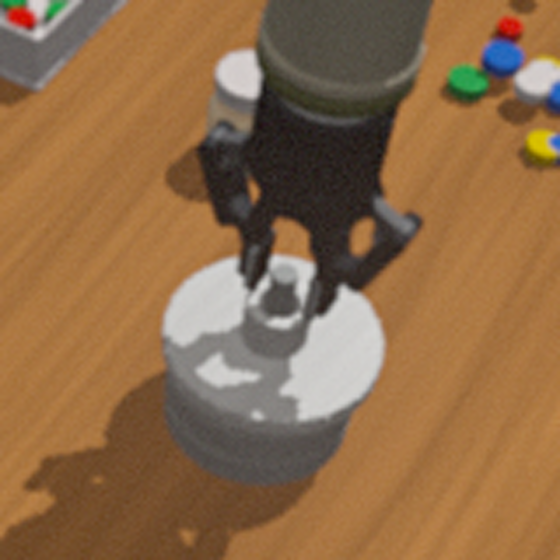

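```bash
python3 -m pendant '[[[0,0,-1,0],[0,0,-1,0],[0,0,0,0],[0,0,0,0],[0,0,0,0],[0,0,0,0],[0,0,0,0],[0,0,0,0],[0,0,0,0],[0,0,0,0]]]' 0.5
python3 - <<'E'
from h import *
s=sense();print(s['tool_pos'],s['tcp_rot'])
np.save('w10.npy',[*s['tool_pos'],*s['tcp_rot']])
a=snapshot('wrist')[:,:,::-1];b=snapshot('scene')[:,:,::-1];cv2.imwrite('pics/s10.png',b);cv2.imwrite('pics/w10.png',a)
cv2.imwrite('pics/c10.png',cv2.hconcat([cv2.resize(a[180:380,220:420],(400,400),interpolation=cv2.INTER_CUBIC),cv2.resize(b[130:230,345:445],(400,400),interpolation=cv2.INTER_CUBIC)]))
E
```

```text
time: 20.17
tool_pos: [596.7, 208.6, 149.0]
tcp_rot: [-179.1, 2.3, -0.9]
ft_force: [0.3, 0.2, -0.1]
finger_gap: 64.3
[596.65058995 208.63876944 149.00491382] [-179.06034244    2.32864754   -0.91779992]
```

View pics/c10.png

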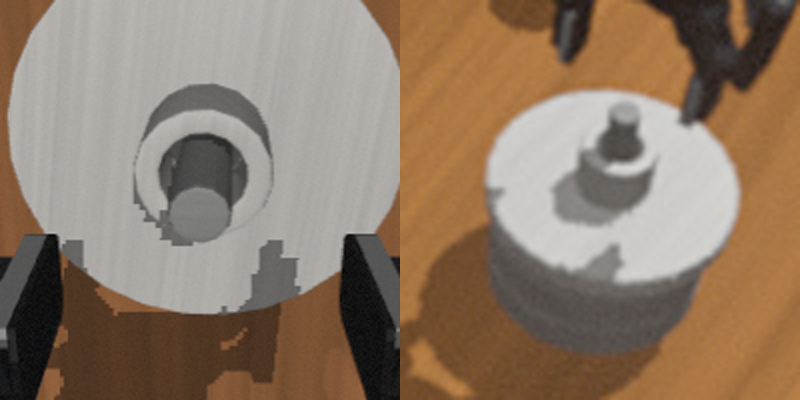

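View pics/w10.png

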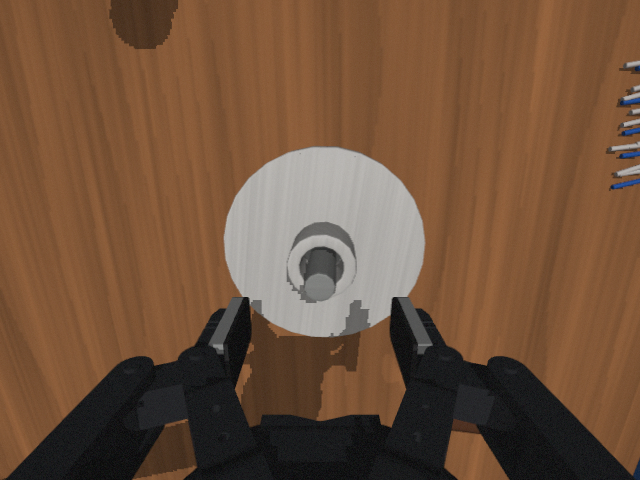

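Run:
```python
from h import *
v=np.load('w10.npy');c=calibration('wrist');W=wristW2C(dict(tool_pos=v[:3],tcp_rot=v[3:]))
rt=back(c,W,(319.7,286.7),133);ct=back(c,W,(321.7,265.7),107);print('rod',rt,'collar',ct)
for z in(129,133,137):print(z,bk('scene',(400.9,157.5),z)-[2,-1.1,0])
print(bk('scene',(397.8,176.4),77)-[2,-1.1,0])
T=np.array([ct[0],ct[1],107]);
M=R.from_euler('xyz',v[3:],degrees=True).as_matrix()
# place TCP so that the hand axis passes collar centre at z~97
tz=M[:,2]; tgt=np.array([ct[0],ct[1],95])+tz*(13/abs(tz[2]));print('tgt',tgt,toolshift(tgt)/20)
```

```text
rod [595.52282689 211.47953557 133.        ] collar [595.64194363 212.46305643 107.        ]
129 [593.2 214.8 129. ]
133 [594.5 211.2 133. ]
137 [595.9 207.6 137. ]
[596.2 208.8  77. ]
tgt [595.11678516 212.68489373  82.        ] [ 0.05428169 -0.14680638  3.35810431]
```

The rod top triangulates to z≈133 mm, which is the seated height. Now down to the collar.

```bash
python3 -m pendant '[[[0.05,-0.15,0.9,0],[0,0,0.9,0],[0,0,0,0],[0,0,0,0],[0,0,0,0],[0,0,0,0],[0,0,0,0],[0,0,0,0],[0,0,0,0],[0,0,0,0]]]' 0.4
python3 - <<'E'
from h import *
s=sense();print(toolshift([595.4,212.2,82])/20,s['tcp_rot'],s['ft_force'])
cv2.imwrite('pics/w11.png',snapshot('wrist')[:,:,::-1])
E
```

```text
time: 21.1
tool_pos: [599.3, 212.8, 118.1]
tcp_rot: [-179.0, 1.9, -0.9]
ft_force: [0.7, 0.5, -0.3]
finger_gap: 59.8
[-0.13330528  0.06700491  1.80845098] [-178.95233278    1.92131781   -0.93228426] [ 0.69747545  0.5126077  -0.2822454 ]
```

View pics/w11.png

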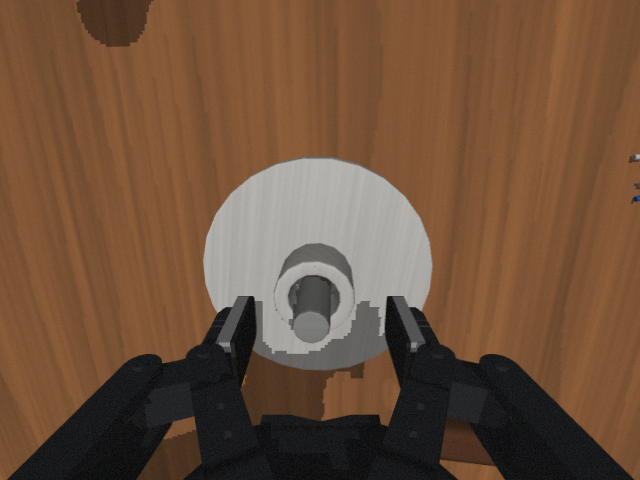

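```bash
python3 -m pendant '[[[-0.2,0.07,0.5,0],[0,0,0.7,0],[0,0,0.3,0],[0,0,0,0],[0,0,0,0],[0,0,0,0],[0,0,0,0],[0,0,0,0],[0,0,0,0],[0,0,0,0]]]'
python3 - <<'E'
from h import *
s=sense();print(toolshift([595.4,212.2,82])/20,s['tcp_rot'],s['ft_force'])
np.save('w12.npy',[*s['tool_pos'],*s['tcp_rot']])
cv2.imwrite('pics/w12.png',snapshot('wrist')[:,:,::-1])
cv2.imwrite('pics/s12.png',cv2.resize(snapshot('scene')[80:240,320:480,::-1],None,fx=3.5,fy=3.5,interpolation=cv2.INTER_CUBIC))
E
```

```text
time: 21.98
tool_pos: [593.0, 211.8, 84.0]
tcp_rot: [-179.0, 2.0, -0.9]
ft_force: [-0.2, -0.1, -1.0]
finger_gap: 59.5
[ 0.12528362 -0.02240177  0.0947319 ] [-178.98221153    2.01578232   -0.93084961] [-0.16969849 -0.05434502 -0.97444549]
```

View pics/w12.png

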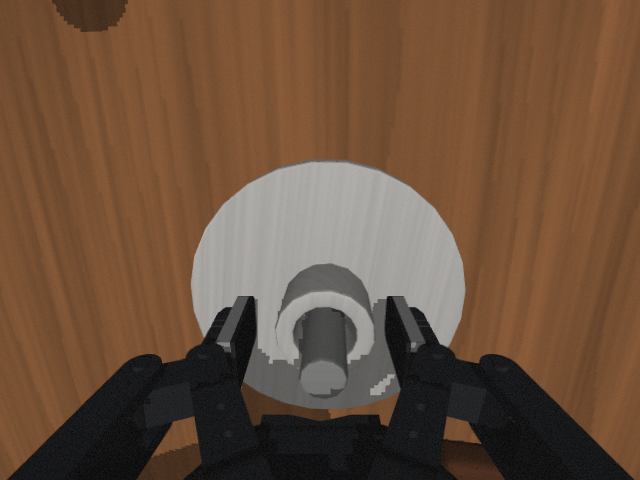

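View pics/s12.png

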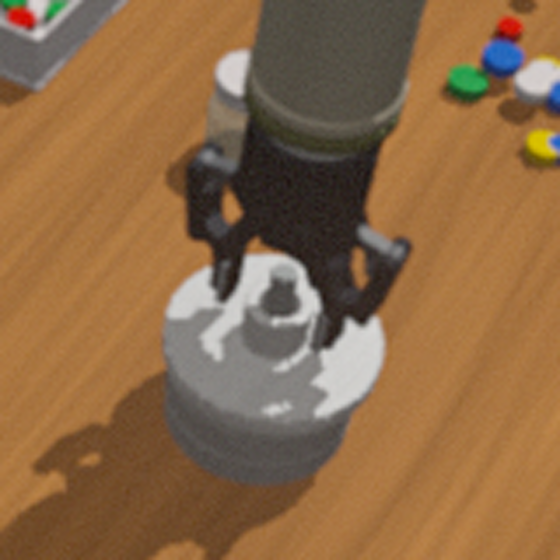

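```bash
python3 -m pendant '[[[0.12,0,0,0],[0,0,0,0],[0,0,0,0],[0,0,0,0],[0,0,0,0],[0,0,0,0],[0,0,0,0],[0,0,0,0],[0,0,0,0],[0,0,0,0]]]' 0.25
python3 - <<'E'
from h import *
s=sense();print(s['tool_pos'],s['tcp_rot'],s['ft_force'],s['finger_gap'])
cv2.imwrite('pics/w13.png',snapshot('wrist')[240:420,200:440,::-1].repeat(3,0).repeat(3,1))
E
python3 -m pendant '[[[0,0,0,0],[0,0,0,0],[0,0,0,0],[0,0,0,0],[0,0,0,0],[0,0,0,0],[0,0,0,0],[0,0,0,0],[0,0,0,0],[0,0,0,0]]]' -1 50
python3 - <<'E'
from h import *
s=sense();print(s['tool_pos'],s['tcp_rot'],s['ft_force'],s['finger_gap'])
cv2.imwrite('pics/w14.png',snapshot('wrist')[:,:,::-1])
cv2.imwrite('pics/s14.png',cv2.resize(snapshot('scene')[80:240,320:480,::-1],None,fx=3.5,fy=3.5,interpolation=cv2.INTER_CUBIC))
E
```

```text
time: 22.92
tool_pos: [596.1, 211.8, 84.6]
tcp_rot: [-179.0, 1.9, -0.9]
ft_force: [-0.2, -0.3, 0.5]
finger_gap: 53.7
[596.11765419 211.8215509   84.58702111] [-178.96165338    1.94522562   -0.9321401 ] [-0.21195262 -0.31928055  0.455168  ] 53.67370868393993
time: 23.8
tool_pos: [596.3, 211.9, 85.1]
tcp_rot: [-179.0, 1.9, -0.9]
ft_force: [-0.5, 0.5, 0.2]
finger_gap: 40.3
[596.25724488 211.90701264  85.13135706] [-178.9555544     1.91723199   -0.93154114] [-0.46634022  0.46555691  0.22954352] 40.26297823419986
```

View pics/w14.png

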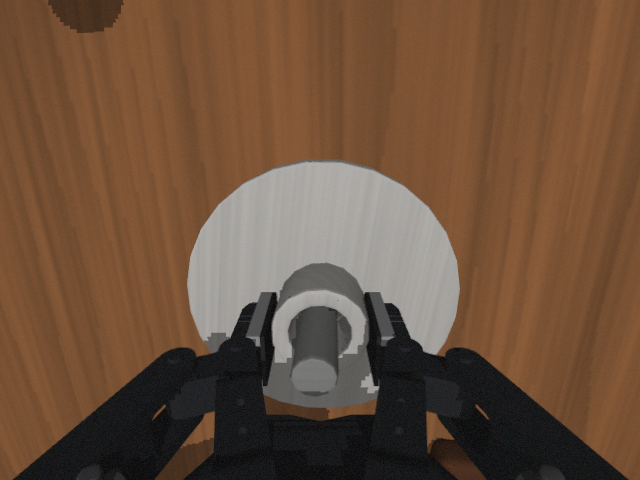

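View pics/s14.png

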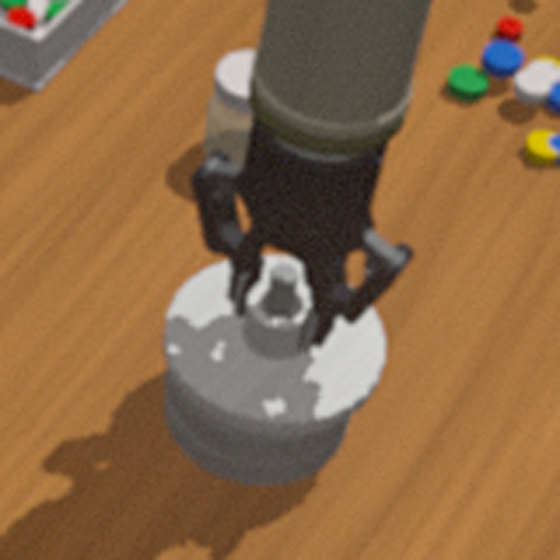

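```bash
python3 -m pendant '[[[-0.04,0,-0.5,0],[0,0,-0.5,0],[0,0,0,0],[0,0,0,0],[0,0,0,0],[0,0,0,0],[0,0,0,0],[0,0,0,0],[0,0,0,0],[0,0,0,0]]]'
python3 - <<'E'
from h import *
s=sense();print(s['tool_pos'],s['tcp_rot'],s['ft_force'],s['wrist_torque'],s['finger_gap'])
cv2.imwrite('pics/w15.png',snapshot('wrist')[:,:,::-1])
cv2.imwrite('pics/s15.png',cv2.resize(snapshot('scene')[80:240,320:480,::-1],None,fx=3.5,fy=3.5,interpolation=cv2.INTER_CUBIC))
E
```

```text
time: 24.73
tool_pos: [595.1, 211.2, 106.0]
tcp_rot: [-179.0, 2.0, -0.9]
ft_force: [-0.7, -0.2, -1.8]
finger_gap: 40.0
[595.14616979 211.2376264  105.9610454 ] [-178.98786622    2.04510451   -0.9321195 ] [-0.71646469 -0.20234637 -1.80424668] [ 0.03251489 -0.00979541 -0.01628398] 40.01615788288139
```

View pics/w15.png

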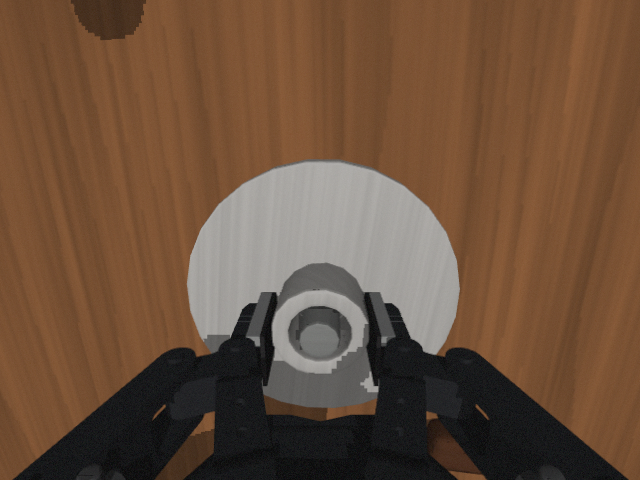

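View pics/s15.png

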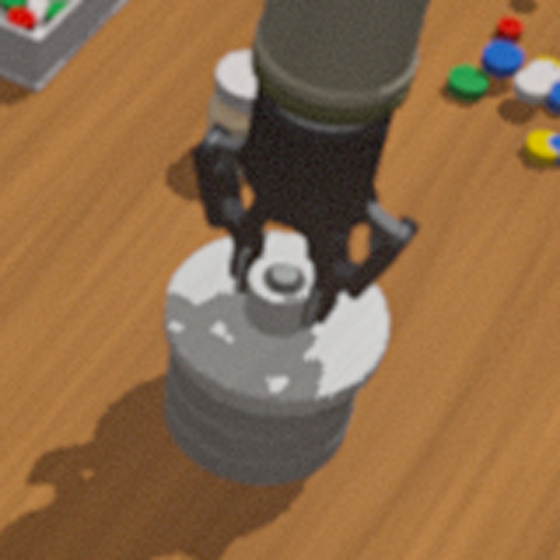

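Lifting cleanly: the rod (319,337) is centred in the collar (319,331). I continue straight up.

```bash
python3 -m pendant '[[[-0.02,0,-0.8,0],[-0.02,0,-0.8,0],[0,0,0,0],[0,0,0,0],[0,0,0,0],[0,0,0,0],[0,0,0,0],[0,0,0,0],[0,0,0,0],[0,0,0,0]]]'
python3 - <<'E'
from h import *
s=sense();print(s['tool_pos'],s['tcp_rot'],s['ft_force'],s['wrist_torque'])
cv2.imwrite('pics/w16.png',snapshot('wrist')[240:420,200:440,::-1].repeat(2,0).repeat(2,1))
E
```

```text
time: 25.67
tool_pos: [592.7, 210.0, 132.8]
tcp_rot: [-179.1, 2.5, -0.9]
ft_force: [-1.5, -0.3, -2.4]
finger_gap: 40.4
[592.67932297 209.98186926 132.77631163] [-179.10200194    2.46794757   -0.93623305] [-1.46380474 -0.28443849 -2.36128607] [-0.00398509 -0.06504103 -0.03489767]
```

View pics/w16.png

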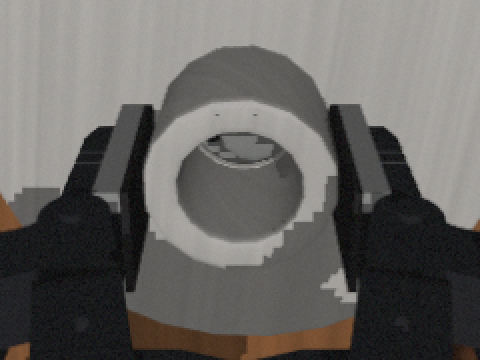

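```bash
python3 -m pendant '[[[0.12,-0.06,-0.2,0],[0,0,-0.8,0],[0,0,0,0],[0,0,0,0],[0,0,0,0],[0,0,0,0],[0,0,0,0],[0,0,0,0],[0,0,0,0],[0,0,0,0]]]'
python3 - <<'E'
from h import *
s=sense();print(s['tool_pos'],s['tcp_rot'],s['ft_force'],s['wrist_torque'])
cv2.imwrite('pics/s17.png',cv2.resize(snapshot('scene')[60:240,320:480,::-1],None,fx=3.3,fy=3.3,interpolation=cv2.INTER_CUBIC))
E
```

```text
time: 26.55
tool_pos: [595.3, 210.8, 150.3]
tcp_rot: [-179.2, 2.7, -0.9]
ft_force: [-0.8, 0.0, -0.6]
finger_gap: 40.1
[595.25942214 210.79655564 150.29985336] [-179.15040433    2.65598136   -0.94184918] [-0.77178927  0.03009697 -0.61848568] [-0.00672779 -0.06968213 -0.04386159]
```

View pics/s17.png

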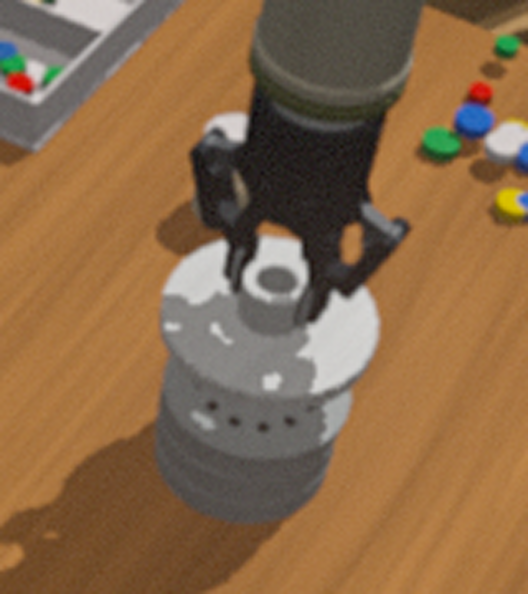

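```bash
python3 -m pendant '[[[0,0,-1,0],[0,0,-1,0],[0,0,-1,0],[0,0,-1,0],[0,0,-0.8,0],[0,0,0,0],[0,0,0,0],[0,0,0,0],[0,0,0,0],[0,0,0,0]]]'
python3 -m pendant '[[[0,0,1,0],[0,0,0.8,0],[0,0,0,0],[0,0,0,0],[0,0,0,0],[0,0,0,0],[0,0,0,0],[0,0,0,0],[0,0,0,0],[0,0,0,0]]]'
```

```text
time: 27.43
tool_pos: [597.0, 208.6, 243.4]
tcp_rot: [-179.3, 3.2, -0.9]
ft_force: [0.3, -0.6, -1.7]
finger_gap: 40.6
time: 28.27
tool_pos: [594.0, 208.9, 204.9]
tcp_rot: [-179.3, 3.4, -0.9]
ft_force: [-0.1, -0.9, -2.0]
finger_gap: 40.4
```

```bash
python3 -m pendant '[[[0,1,-0.1,0],[0,1,-0.1,0],[0,1,-0.1,0],[0,0,0,0],[0,0,0,0],[0,0,0,0],[0,0,0,0],[0,0,0,0],[0,0,0,0],[0,0,0,0]]]'
python3 -m pendant '[[[1,0,-0.1,0],[1,0,-0.1,0],[1,0,-0.1,0],[0,0,0,0],[0,0,0,0],[0,0,0,0],[0,0,0,0],[0,0,0,0],[0,0,0,0],[0,0,0,0]]]'
python3 -m pendant '[[[-1,-1,-0.1,0],[-1,-1,-0.1,0],[-1,-1,-0.1,0],[0,0,0,0],[0,0,0,0],[0,0,0,0],[0,0,0,0],[0,0,0,0],[0,0,0,0],[0,0,0,0]]]'
```

```text
time: 29.1
tool_pos: [594.4, 150.3, 213.1]
tcp_rot: [-179.2, 3.1, -0.7]
ft_force: [-0.3, -1.1, -1.6]
finger_gap: 40.6
time: 29.93
tool_pos: [652.6, 153.0, 213.3]
tcp_rot: [-179.2, 3.4, -0.4]
ft_force: [-0.6, 0.6, -2.2]
finger_gap: 40.4
time: 30.77
tool_pos: [591.9, 212.6, 224.9]
tcp_rot: [-179.2, 3.3, -0.7]
ft_force: [0.1, 0.2, -1.4]
finger_gap: 40.3
```

```bash
python3 -m pendant '[[[0,0.3,0,0],[0,0.3,0,0],[0,0.3,0,0],[0,0.3,0,0],[0,0.3,0,0],[0,0.3,0,0],[0,0.3,0,0],[0,0.3,0,0],[0,0,0,0],[0,0,0,0]]]'
python3 -m pendant '[[[0,0,0.1,0],[0,0,0.1,0],[0,0,0.1,0],[0,0,0.1,0],[0,0,0.1,0],[0,0,0.1,0],[0,0,0.1,0],[0,0,0,0],[0,0,0,0],[0,0,0,0]]]'
```

```text
time: 31.6
tool_pos: [591.9, 156.5, 223.4]
tcp_rot: [-179.3, 3.4, -0.9]
ft_force: [-0.0, 0.2, -1.2]
finger_gap: 40.3
time: 32.43
tool_pos: [590.4, 158.3, 207.2]
tcp_rot: [-179.3, 3.4, -0.8]
ft_force: [0.0, -0.1, -1.1]
finger_gap: 40.7
```

```bash
python3 -m pendant '[[[0.1,-0.9,-0.1,0],[0.1,-0.9,-0.1,0],[0,-0.8,-0.1,0],[0,0,0,0],[0,0,0,0],[0,0,0,0],[0,0,0,0],[0,0,0,0],[0,0,0,0],[0,0,0,0]]]'
python3 - <<'E'
from h import *
a=snapshot('scene')[:,:,::-1];b=snapshot('top')[:,:,::-1];w=snapshot('wrist')[:,:,::-1]
cv2.imwrite('pics/s18.png',a);cv2.imwrite('pics/t18.png',b);cv2.imwrite('pics/w18.png',w)
s=sense();print(s['tool_pos'],s['tcp_rot'],s['qd'].round(2))
E
```

```text
time: 33.27
tool_pos: [596.2, 208.7, 214.2]
tcp_rot: [-179.3, 3.4, -1.0]
ft_force: [1.2, -0.7, -0.8]
finger_gap: 40.7
[596.24595519 208.95867639 214.19247537] [-179.33017336    3.38073739   -0.94415471] [ 0.18  0.06 -0.04  0.04 -0.03  0.11]
```

View pics/s18.png

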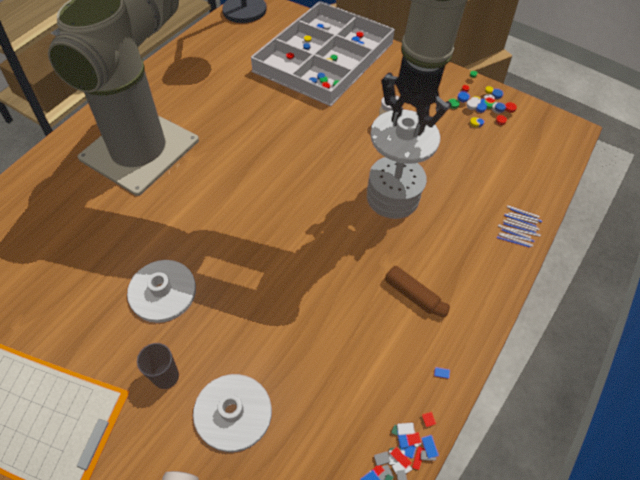

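View pics/w18.png

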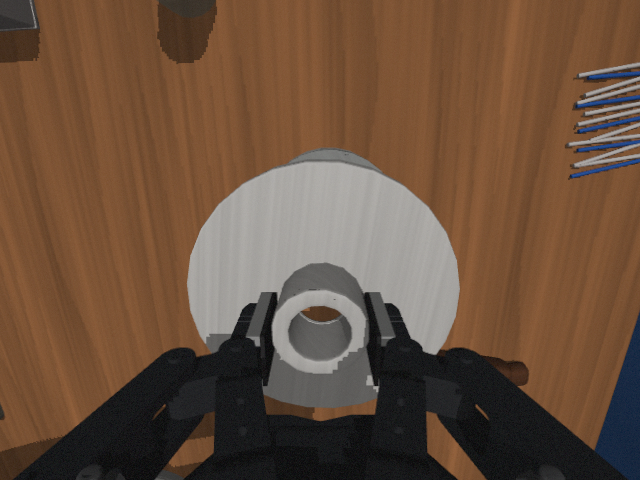

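View pics/t18.png

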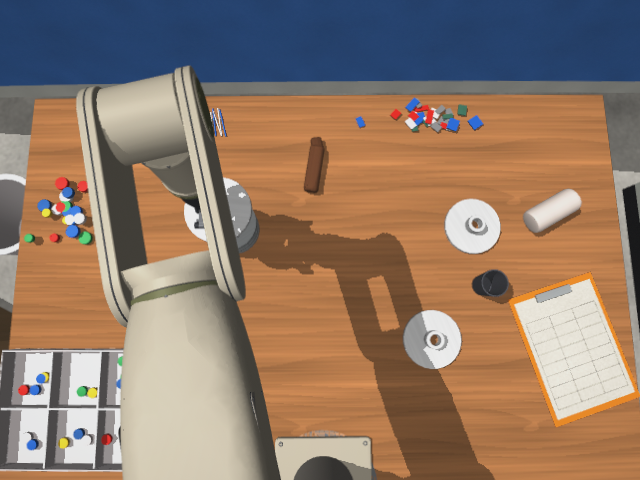

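```bash
python3 - <<'E'
import cv2
a=cv2.imread('pics/s18.png');b=cv2.imread('pics/scene0.png')
f=lambda x:cv2.resize(x[150:225,355:435],(400,375),interpolation=cv2.INTER_CUBIC)
cv2.imwrite('pics/c18.png',cv2.hconcat([f(a),f(b)]))
E
python3 -m pendant '[[[0,0,0,0],[0,0,0,0],[0,0,0,0],[0,0,0,0],[0,0,0,0],[0,0,0,0],[0,0,0,0],[0,0,0,0],[0,0,0,0],[0,0,0,0]]]'
```

```text
time: 34.25
tool_pos: [596.3, 208.9, 214.2]
tcp_rot: [-179.3, 3.4, -0.9]
ft_force: [0.2, -0.4, -1.3]
finger_gap: 40.4
```

View pics/c18.png

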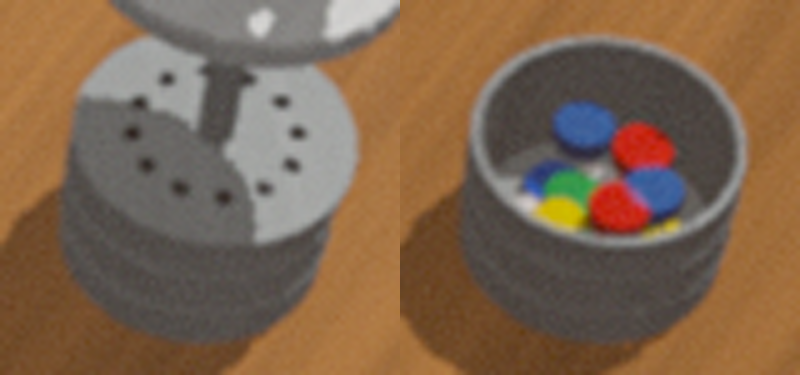

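The inner lid lies flush on the tin. The tin's lower edge is at the same pixels as at the start, within about 1 px, so I'm handing in.

```bash
python3 -c "
from bench import *
print(hand_in())"
```

```text
the job is handed in; nothing more can be done
None
```

The job is handed in at about 34 s. The inner lid is seated in the tin's mouth, and the gripper is holding the outer lid still above the tin.

I took the nested pair by the knob, lowered it onto the tin until it touched (a few N) and let go. Then I took the outer lid by its collar and lifted it off alone.

**Last checks:**
- **Inner lid:** After I let go, the knob top measured about 133 mm high, which is the seated height. In the last picture the inner lid lies flush on the rim.
- **Tin and bystanders:** The tin is where it was to within about 1 px. The driftwood, narrow cup and other lids look unmoved. The jar was mostly hidden behind the arm in the last pictures.
- **Outer lid:** It is held with the fingers 40 mm apart, about 129 mm above where it sat, and not moving.

**What was not clean:**
- **Level:** The wrist's tilt drifted to about 3.4° over the moves. Extra back-and-forth moves did not bring it down, so the outer lid is held roughly 1.5–3.4° off level.
- **Letting go of the knob:** Because of that tilt, the inner lid probably dropped up to 2 mm when I let go, rather than being fully home first.
- **Camera agreement:** The top and scene cameras disagreed by 4–6 mm. I used their mean, and the wrist camera agreed with it to about 1 mm.

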